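Lock a sleeve in the over-centre clamp with the extension bar

ROBOT

A 7-joint arm with a two-finger parallel gripper is mounted at the origin on a cart in front of the work surface, level with it; the furniture and walls round the work are solid. World frame = base frame: x ahead of the robot, y to its left, z up, the work surface at z = 0. Lengths are in m, angles in rad, forces in N, time in s.
With the tool pointing down it reaches from about 0.425 to 0.875 m from the base axis. Payload 8.4 kg.
Tool frame: the origin (TCP) lies midway between the tips of the shut fingers; the grasp point (between the pads) lies 19 mm behind it; x points along the fingers, y is the direction in which the jaws open and shut, and the axes are right-handed (so a half turn about x gives the same grasp; the last joint's range is limited). The gripper opens to 85 mm and grips with 20 to 120 N. Pads are 22 mm wide; open, the fingers measure 114 mm over their backs; the gripper's body (76 mm by 85 mm) begins 54 mm behind the grasp point. The pads swing forward as they close: fully open they stand 13 mm farther back than shut.
Start: joints at [-1.31, 0.333, 0.04, 1.465, -0.013, 1.343, -0.059], TCP at [0.229, 0.608, 0.231] pointing down, gripper open.
Joint ranges: [-2.58, 2.58], [-0.38, 2.09], [-1.3, 1.39], [0.25, 2.4], [-1.5, 4.64], [0.08, 2.09], [-2.65, 2.65]. Speed limits (rad/s): [2.22, 2.22, 2.79, 2.79, 3.14, 3.14, 3.14].

INTERFACE

Orientations are given as [roll, pitch, yaw] about the fixed x, y, z axes, in that order (R = Rz(yaw) Ry(pitch) Rx(roll)).
In Python, from rig import read_state, read_camera, calibration, hand_in gives the robot as it stands.
- The arm moves only by the tool drive_tool, never from a script. Its argument "steps" is a list of rows, each an object of numbers: "tx", "ty", "tz": the shift along the tool's x, y, z in m; "ax", "ay", "az": the turn, a rotation vector about the tool's x, y, z in degrees; "fingers": the finger opening in m, from 0 to 0.0854. A call has 1 to 12 rows; each row is the pose to reach, as a shift and turn from the pose commanded when the call began, along the tool's axes at that moment; what a row does not reach only later rows make up. A row lasts 1/8 s, in which the tool goes at most 62.5 mm and 10.7 degrees, less where a joint would pass 70% of its speed; a pose out of reach is approached as far as the arm can. A call with a gripper value outside its range is refused whole. The fingers move at their own pace and stop on an object; "newtons" is the grip in N (left out, the last holds). Time passes only in rows, so rows that repeat a pose let the fingers close. It gives the time, the measured TCP pose, the force and the opening at its end, in the units of the state.
- read_state(): the state, without advancing time (a new reading comes with each control period).
- read_camera(name): name is "scene" or "top" or "wrist"; returns the picture (384x512x3 uint8, red, green, blue); there is no depth.
- calibration(name): a dict with "fovy" (degrees; the focal length in pixels is half the picture's height over the tangent of half this angle, whatever the lens; pixels are square), "cx", "cy" (the principal point, pixels), "k1" (the pictures are not rectified: a ray, as slopes to the right and down, at radius r is drawn at 1 + k1 r^2 times it, then the intrinsics apply), "rvec" (rotation vector, rad) and "tvec" (3), from world to camera coordinates, as OpenCV has them. Camera axes: x right, y down, z forward; pixel columns grow to the right and rows downward; lengths in m; the calibration is good to about 2 mm. A picture is of the moment at which its call begins: read the wrist's pose just before it. calibration takes no time and is no camera call; for the wrist camera it gives the pose at the moment of the call.
- hand_in(): hands the job in, once; it reports no verdict.
The state is a dict: "time_s": time; "joint_pos": joint angles; "dq": joint speeds; "joint_efforts": joint torques, N m; "tcp_pos": TCP position; "orientation": TCP orientation; "force": force on the tool from outside, world axes, zero at the start; "moment": the same for the moment, N m; "gripper_width": finger opening in m.
Only numpy, scipy, OpenCV 4.12 (cv2) and the standard library are available. Lean on these libraries where they do the work, as an engineer would, in place of code of your own. Each camera call takes 0.05 s, during which the arm holds its last target.

TASK

Lock the blue-grey sleeve in its jig: lay the steel extension bar in the open channel of the red clamp lever and use it to swing the lever, anticlockwise seen from above, over its dead point to its stop. Move the lever with the bar only, never with the hand, then lay the bar back in both notches of its rest and leave the other things on the trolley where they are.

Things in the scene. Friction and masses are not known exactly. Their poses are not given: they have to be found in the camera images.
- clamp: holding jig with a grey 290x275x12 mm base plate, fixed to the trolley. Origin on the trolley top, straight below the lever's vertical pivot. Its y axis is the way the orange-padded plunger pushes, its x axis runs along the sleeve. The plate spans x -145..145, y -59..216 mm; the sleeve's back stops reach 73 mm up at y 197..211 mm. The lever and its channel point to the side of negative y.
- clamp_lever (a joint): angle of the clamp lever about its vertical pivot, rad. 0 = fully open (start), grows anticlockwise seen from above, dead point at 0.75, locked at its stop at 1.15. Spring-loaded over centre: the torque needed is about 2 N m at the start and falls to 0.2 N m at the dead point; let go before that, the lever springs back open; beyond it, it snaps to its stop by itself and stays.
- lever_channel: red U channel, the stub lever. Origin on the trolley top under the pivot; x axis along the channel outwards, at 232 degrees + lever angle (anticlockwise) from x of clamp. Open at the top and outer end: 32 mm wide inside, floor 48 mm above the trolley, walls 27 to 105 mm from the pivot, straight to 66, then flared, up to 75 mm above the trolley; end wall up to 29 mm from the pivot.
- bar_mid (a point): centre of the loose extension bar, a bright steel square bar 206 mm long, 20x20 mm, 0.3 kg, with a yellow band and a black cap at each end (both ends alike). x axis along the bar, z up. It starts on its rest.
- bar_rest: dark rest, 190x56 mm, fixed to the trolley. Origin on the trolley top under its middle; x axis along the resting bar. Two grey notched blocks (24 mm long, centred at x = -75 and +75 mm) carry the bar; notch floors 35 mm above the trolley, about 32 mm wide inside, slightly flared sides up to about 48 mm. A bar lying in it has its centre 45 mm above the trolley.
- can: standing bottle-shaped can, blue with a red cap, 66 mm diameter, 175 mm tall; bystander; origin under its middle
- tin: red tin with a lid, 72 mm diameter, 75 mm tall; bystander; origin under its middle
- sleeve_mid (a point): centre of the blue-grey sleeve (tube), 243 mm long, 68 mm in diameter, lying loose in the jig along x of clamp, centre 51 mm above the trolley. It starts with its centre at about y = 157 mm of clamp; the closing clamp rolls it some 6 mm against the back stop (y = 163 mm).

How it is judged:
On the way:
1. the bar, lying in the lever's channel, pushes the lever towards the dead point (value of joint clamp_lever between 0.25 and 0.7 rad and contact force between bar and lever_channel above 1 N and height (world z) of bar_mid below 0.075 m), for 0.05 s.
At the end, for the whole second after the job is handed in: The lever is past its dead point at its stop (above 1.08 rad), the sleeve lies on its bed, pushed against the back stop (within 3 mm) and within 20 mm of the jig's middle lengthwise; the bar lies at rest in both notches of its rest, within 32 mm of the rest's middle lengthwise (value of joint clamp_lever above 1.08 rad and x of sleeve_mid in the frame of clamp between -0.02 and 0.02 m and y of sleeve_mid in the frame of clamp between 0.1605 and 0.167 m and z of sleeve_mid in the frame of clamp between 0.045 and 0.057 m and x of bar_mid in the frame of bar_rest between -0.032 and 0.032 m and y of bar_mid in the frame of bar_rest between -0.012 and 0.012 m and z of bar_mid in the frame of bar_rest between 0.04 and 0.049 m and angle between the x axis of bar_mid and the x axis of bar_rest, either way round below 0.15 rad and linear speed of bar below 0.02 m/s); the robot touches nothing.
It fails at once if the hand or arm pushes the lever (more than 4 N) (contact force between any of the fingers, the arm and lever_channel above 4 N).
It fails at once if a bystander is moved more than 30 mm (distance of any of can, tin from where it was at the start of the episode above 0.03 m).
It also fails if it takes over 64 s, if anything falls off the work surface, if the arm or the gripper's body presses on something with over 40 N, if the wrist force passes 120 N, or if a joint passes its speed limit or range.

## Working session

There is one attempt and no reset: what is moved stays moved. The work goes in short steps, Python scripts to look and compute and a tool call to move; the robot and the scene stay as the last step left them, time stands still between calls to the robot, and variables do not carry over. Pictures are saved under pics/ and viewed, and the job is handed in when it is done.

Besides the shell and the picture viewer there is one more tool, called after "Call:" as name([rows], argument=value, ...), one row to a line, values as JSON. drive_tool: Moves the arm, as the interface text tells. Its arguments: {"type":"object","properties":{"steps":{"type":"array","items":{"type":"object","properties":{"tx":{"type":"number"},"ty":{"type":"number"},"tz":{"type":"number"},"ax":{"type":"number"},"ay":{"type":"number"},"az":{"type":"number"},"fingers":{"type":"number"}}}},"newtons":{"type":"number"}},"required":["steps"]}

```bash
ls; mkdir -p pics; python3 - <<'E'
from rig import *
import cv2
s=read_state();print(s)
for n in ["scene","top","wrist"]:
    c=calibration(n);print(n,c)
    im=read_camera(n);cv2.imwrite(f"pics/{n}0.png",im[:,:,::-1])
E
```

```text
pics
{'time_s': 0.0, 'joint_pos': array([-1.31018174,  0.33390261,  0.03984992,  1.46622778, -0.01341092,
        1.34330762, -0.05854113]), 'dq': array([-5.36915859e-04, -5.59319402e-04, -4.57618254e-04,  2.64467285e-03,
        2.94725664e-04,  5.29580908e-04, -3.62989900e-05]), 'joint_efforts': array([ 4.29035899e-04, -6.58542252e+01,  1.36569623e+00, -4.05582011e+01,
        1.66549289e-02,  1.22636158e-02,  1.80375258e-05]), 'tcp_pos': array([0.22871902, 0.60796133, 0.23044758]), 'orientation': array([-1.51450638,  1.56921669, -1.87435866]), 'force': array([0.64913907, 0.33076126, 0.08911343]), 'moment': array([ 0.00507411, -0.04218472,  0.00053735]), 'gripper_width': 0.08558412800736294}
scene {'fovy': 57.267710155636635, 'cx': 254.31169116629832, 'cy': 183.2330339490417, 'k1': -0.05107209580802603, 'rvec': array([ 2.27882335, -1.01229762,  0.33560063]), 'tvec': array([-0.4158259 ,  0.39910955,  1.11599901])}
top {'fovy': 45.31369352657363, 'cx': 256.70816304336535, 'cy': 185.11243003870416, 'k1': -0.07186093976523086, 'rvec': array([ 2.16244829, -2.16105489,  0.13676412]), 'tvec': array([-0.0156107 ,  0.61579692,  1.6333053 ])}
wrist {'fovy': 58.71054856307258, 'cx': 255.1086449319855, 'cy': 189.1016467154469, 'k1': -0.05911392301602453, 'rvec': array([-2.37585533, -1.64234667, -0.24425745]), 'tvec': array([-0.64854511, -0.03767015,  0.37936523])}
```

View pics/scene0.png

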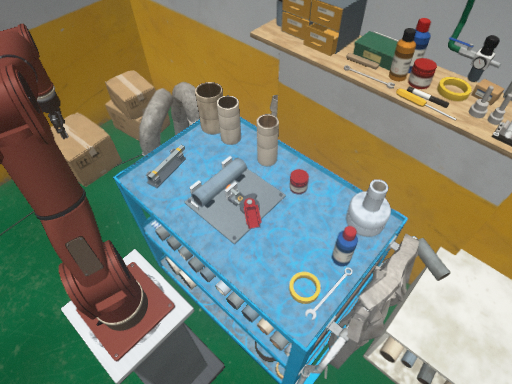

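View pics/top0.png

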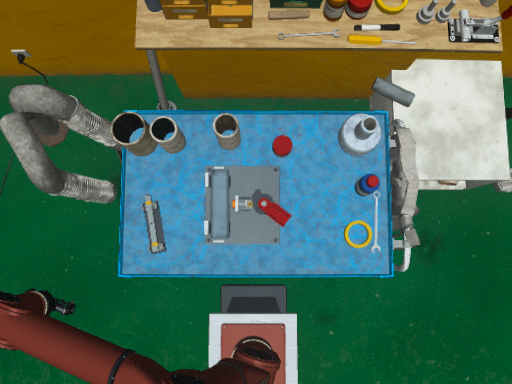

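View pics/wrist0.png

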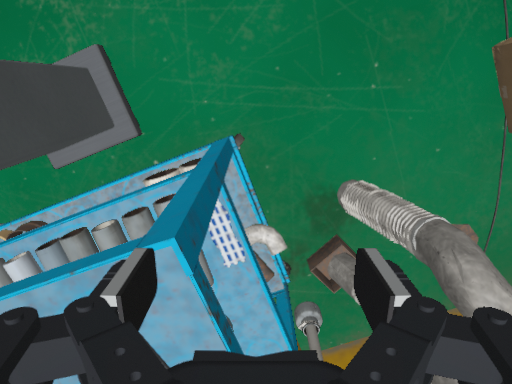

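```bash
cat > h.py <<'E'
import numpy as np, cv2
from scipy.spatial.transform import Rotation as Ro
from rig import *
def K(c):
    f=192/np.tan(np.radians(c['fovy']/2)); return np.array([[f,0,c['cx']],[0,f,c['cy']],[0,0,1]])
def D(c): return np.array([c['k1'],0,0,0,0.])
def ray(c,uv):
    u=cv2.undistortPoints(np.array(uv,float).reshape(-1,1,2),K(c),D(c)).reshape(-1,2)
    R,_=cv2.Rodrigues(np.array(c['rvec'])); d=np.c_[u,np.ones(len(u))]@R
    return -R.T@c['tvec'],d
def onz(c,uv,z):
    o,d=ray(c,uv); return o+d*((z-o[2])/d[:,2])[:,None]
def proj(c,P):
    return cv2.projectPoints(np.array(P,float).reshape(-1,1,3),np.array(c['rvec']),np.array(c['tvec']),K(c),D(c))[0].reshape(-1,2)
def toolR(s): return Ro.from_euler('xyz',s['orientation']).as_matrix()
def save(n,im,s=1,crop=None):
    if crop: x0,y0,x1,y1=crop; im=im[y0:y1,x0:x1]
    im=cv2.resize(im,None,fx=s,fy=s,interpolation=cv2.INTER_CUBIC); cv2.imwrite(f'pics/{n}.png',im[:,:,::-1])
E
python3 - <<'E'
from h import *
s=read_state();print(toolR(s).round(3))
c=calibration('top');im=cv2.imread('pics/top0.png')[:,:,::-1]
np.set_printoptions(suppress=True,precision=4)
print('bar ends guess',onz(c,[[147,195],[159,250]],0.045))
print('pivot',onz(c,[264,203],0.05),'tin',onz(c,[282,145],0.075),'can',onz(c,[371,181],0.17))
cw=calibration('wrist'); R,_=cv2.Rodrigues(cw['rvec']); print('wristcam', -R.T@cw['tvec'],R)
save('top0z',im,4,(115,140,305,275))
E
```

```text
[[-0.     0.352  0.936]
 [-0.001  0.936 -0.352]
 [-1.    -0.001  0.   ]]
bar ends guess [[0.5785 0.3815 0.045 ]
 [0.3814 0.3332 0.045 ]]
pivot [[ 0.5496 -0.0413  0.05  ]] tin [[ 0.7564 -0.1058  0.075 ]] can [[ 0.614 -0.399  0.17 ]]
wristcam [0.1595 0.6331 0.3738] [[ 0.3534  0.9355 -0.    ]
 [ 0.8949 -0.338   0.2913]
 [ 0.2725 -0.103  -0.9566]]
```

View pics/top0z.png

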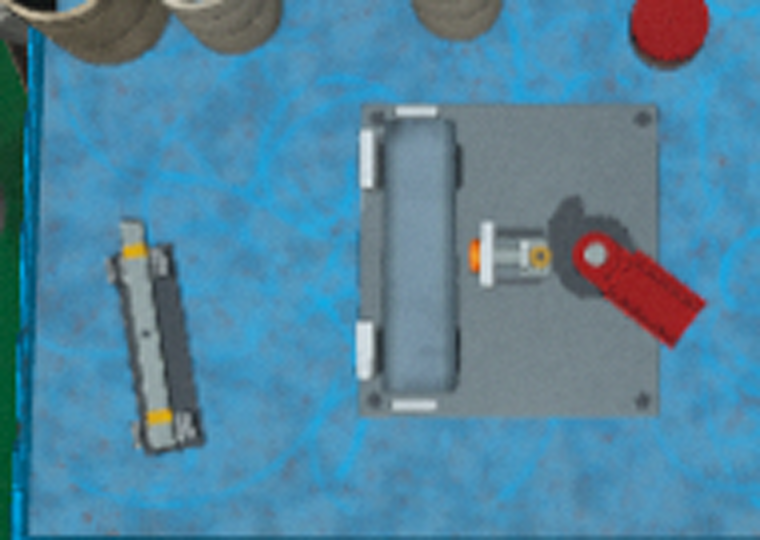

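Call:
drive_tool([
  {"tx": 0,"ty": -0.012,"tz": 0.027,"ax": 10},
  {"ty": -0.024,"tz": 0.054,"ax": 20},
  {"ty": -0.037,"tz": 0.081,"ax": 30},
  {"ty": -0.049,"tz": 0.108,"ax": 40},
  {"ty": -0.061,"tz": 0.135,"ax": 50},
  {"ty": -0.073,"tz": 0.162,"ax": 60},
  {"ty": -0.085,"tz": 0.189,"ax": 70},
  {"ty": -0.098,"tz": 0.215,"ax": 80},
  {"ty": -0.11,"tz": 0.242,"ax": 90},
  {"ty": -0.122,"tz": 0.27,"ax": 100},
  {"ty": -0.135,"tz": 0.3,"ax": 110},
  {"ty": -0.147,"tz": 0.323,"ax": 120},
])

```text
schema error: expected keys tx, ty, tz, ax, ay, az, fingers
```

Call:
drive_tool([
  {"tx": 0,"ty": -0.012,"tz": 0.027,"ax": 10,"ay": 0,"az": 0,"fingers": 0.085},
  {"tx": 0,"ty": -0.024,"tz": 0.054,"ax": 20,"ay": 0,"az": 0,"fingers": 0.085},
  {"tx": 0,"ty": -0.037,"tz": 0.081,"ax": 30,"ay": 0,"az": 0,"fingers": 0.085},
  {"tx": 0,"ty": -0.049,"tz": 0.108,"ax": 40,"ay": 0,"az": 0,"fingers": 0.085},
  {"tx": 0,"ty": -0.061,"tz": 0.135,"ax": 50,"ay": 0,"az": 0,"fingers": 0.085},
  {"tx": 0,"ty": -0.073,"tz": 0.162,"ax": 60,"ay": 0,"az": 0,"fingers": 0.085},
  {"tx": 0,"ty": -0.085,"tz": 0.189,"ax": 70,"ay": 0,"az": 0,"fingers": 0.085},
  {"tx": 0,"ty": -0.098,"tz": 0.215,"ax": 80,"ay": 0,"az": 0,"fingers": 0.085},
  {"tx": 0,"ty": -0.11,"tz": 0.242,"ax": 90,"ay": 0,"az": 0,"fingers": 0.085},
  {"tx": 0,"ty": -0.122,"tz": 0.27,"ax": 100,"ay": 0,"az": 0,"fingers": 0.085},
  {"tx": 0,"ty": -0.135,"tz": 0.3,"ax": 110,"ay": 0,"az": 0,"fingers": 0.085},
  {"tx": 0,"ty": -0.147,"tz": 0.323,"ax": 120,"ay": 0,"az": 0,"fingers": 0.085},
])

```text
time_s: 1.65
tcp_pos: [0.4803, 0.3558, 0.2311]
orientation: [0.698, 1.57, -1.763]
force: [-0.2, 0.4, 1.1]
gripper_width: 0.085
```

Call:
drive_tool([
  {"tx": 0,"ty": 0,"tz": 0,"ax": 10,"ay": 0,"az": 0,"fingers": 0.085},
  {"tx": 0,"ty": 0,"tz": 0,"ax": 20,"ay": 0,"az": 0,"fingers": 0.085},
  {"tx": 0,"ty": 0,"tz": 0,"ax": 25,"ay": 0,"az": 0,"fingers": 0.085},
  {"tx": 0,"ty": 0,"tz": 0,"ax": 25,"ay": 0,"az": 0,"fingers": 0.085},
])

```text
time_s: 2.15
tcp_pos: [0.4793, 0.357, 0.231]
orientation: [0.702, 1.57, -2.188]
force: [-0.4, 1.0, -0.3]
gripper_width: 0.0849
```

```bash
python3 - <<'E'
from h import *
np.set_printoptions(suppress=True,precision=4)
s=read_state();print(s['time_s'],s['joint_pos'],s['tcp_pos'],toolR(s).round(3))
c=calibration('wrist');im=read_camera('wrist');save('w1',im,1.5);np.save('w1.npy',im);np.save('w1c.npy',c)
im=read_camera('top');save('top1',im,1)
E
```

```text
2.15 [-1.1582  0.2427  0.5313  1.6209 -0.1261  1.3129 -1.9264] [0.4793 0.357  0.231 ] [[-0.     0.249 -0.968]
 [-0.    -0.968 -0.249]
 [-1.     0.     0.   ]]
```

View pics/w1.png

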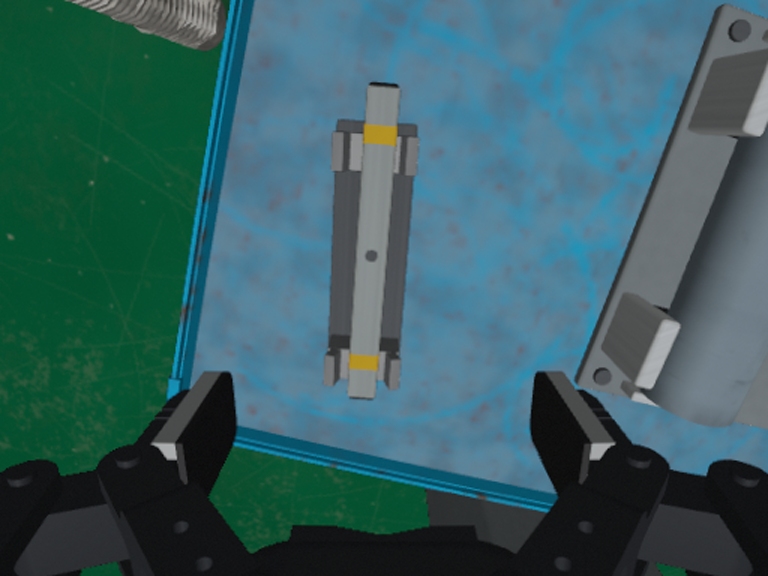

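```bash
python3 - <<'E'
from h import *
np.set_printoptions(suppress=True,precision=4)
c=np.load('w1c.npy',allow_pickle=True).item()
im=np.load('w1.npy');hsv=cv2.cvtColor(im,cv2.COLOR_RGB2HSV)
m=cv2.inRange(hsv,(18,120,100),(32,255,255))
n,l,st,ce=cv2.connectedComponentsWithStats(m)
b=[ce[i] for i in range(1,n) if st[i,4]>50];print(b,[st[i] for i in range(1,n) if st[i,4]>50])
print('bands',onz(c,b,0.055))
P=np.array([[371,256],[369,87],[399,87],[349,397],[374,398]])/1.5
q=onz(c,P,0.055);print('dot,farL,farR,nearL,nearR',q)
f=(q[1]+q[2])/2;n_=(q[3]+q[4])/2
print('mid',(f+n_)/2,'len',np.linalg.norm(f-n_),'ang',np.degrees(np.arctan2(*(f-n_)[1::-1])),'w',np.linalg.norm(q[1]-q[2]),np.linalg.norm(q[3]-q[4]))
# block top outer corners z 0.048 : far block UL(338,131)?,UR(417,134) ; near block bottom L(324,386),R(399,388)
save('w1z',im,4,(200,40,300,280)) if 0 else save('w1z',im,2.4,(150,40,350,280))
E
```

```text
[array([252.8622,  89.3498]), array([242.    , 241.1029])] [array([242,  82,  23,  16, 283], dtype=int32), array([233, 236,  19,  11, 175], dtype=int32)]
bands [[0.548  0.3758 0.055 ]
 [0.4001 0.3497 0.055 ]]
dot,farL,farR,nearL,nearR [[0.4735 0.3623 0.055 ]
 [0.5725 0.3882 0.055 ]
 [0.5769 0.3711 0.055 ]
 [0.3712 0.3528 0.055 ]
 [0.3748 0.3356 0.055 ]]
mid [0.4739 0.3619 0.055 ] len 0.20481201952220687 ang 9.978403551783588 w 0.0176491595733325 0.01752813103789942
```

View pics/w1z.png

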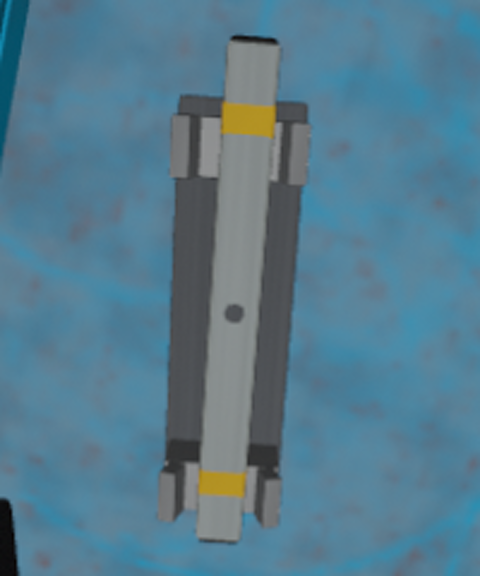

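```bash
python3 - <<'E'
from h import *
np.set_printoptions(suppress=True,precision=4)
c=np.load('w1c.npy',allow_pickle=True).item()
P=np.array([[172,115],[308,122],[171,178],[305,185],[160,520],[279,525]])/2.4+[150,40]
q=onz(c,P,0.048);print(q)
f=(q[0]+q[1])/2;n=(q[4]+q[5])/2;f2=(q[2]+q[3])/2
print('ctr',(f+n)/2,np.linalg.norm(f-n),np.linalg.norm(f-f2),'ang',np.degrees(np.arctan2(*(f-n)[1::-1])))
s=read_state();R=toolR(s);t=np.array([.474,.362,.231])
print('toolshift',R.T@(t-s['tcp_pos']),np.degrees(np.arctan2(R[1,1],R[0,1])))
E
```

```text
[[0.5421 0.404  0.048 ]
 [0.5525 0.3527 0.048 ]
 [0.5187 0.399  0.048 ]
 [0.5291 0.3475 0.048 ]
 [0.3723 0.371  0.048 ]
 [0.3831 0.3192 0.048 ]]
ctr [0.4625 0.3617 0.048 ] 0.17279514459862652 0.02391187695918298 ang 11.082311126576839
toolshift [ 0.0002 -0.0061  0.0039] -75.48427095697382
```

Call:
drive_tool([
  {"tx": 0.04,"ty": -0.006,"tz": 0.004,"ax": 4,"ay": 0,"az": 0,"fingers": 0.085},
  {"tx": 0.08,"ty": -0.006,"tz": 0.004,"ax": 4,"ay": 0,"az": 0,"fingers": 0.085},
  {"tx": 0.12,"ty": -0.006,"tz": 0.004,"ax": 4,"ay": 0,"az": 0,"fingers": 0.085},
  {"tx": 0.15,"ty": -0.006,"tz": 0.004,"ax": 4,"ay": 0,"az": 0,"fingers": 0.085},
  {"tx": 0.175,"ty": -0.006,"tz": 0.004,"ax": 4,"ay": 0,"az": 0,"fingers": 0.085},
  {"tx": 0.19,"ty": -0.006,"tz": 0.004,"ax": 4,"ay": 0,"az": 0,"fingers": 0.085},
  {"tx": 0.203,"ty": -0.006,"tz": 0.004,"ax": 4,"ay": 0,"az": 0,"fingers": 0.085},
  {"tx": 0.203,"ty": -0.006,"tz": 0.004,"ax": 4,"ay": 0,"az": 0,"fingers": 0.085},
])

```text
time_s: 3.25
tcp_pos: [0.4738, 0.3616, 0.0278]
orientation: [0.656, 1.57, -2.304]
force: [0.1, -1.0, 0.6]
gripper_width: 0.0849
```

```bash
python3 - <<'E'
from h import *
np.set_printoptions(suppress=True,precision=4)
s=read_state();R=toolR(s);print(s['tcp_pos'],np.degrees(np.arctan2(R[1,1],R[0,1])),s['force'])
im=read_camera('wrist');save('w2',im,1.5)
E
```

```text
[0.4738 0.3616 0.0278] -79.59238528196458 [ 0.0701 -1.0226  0.5896]
```

View pics/w2.png

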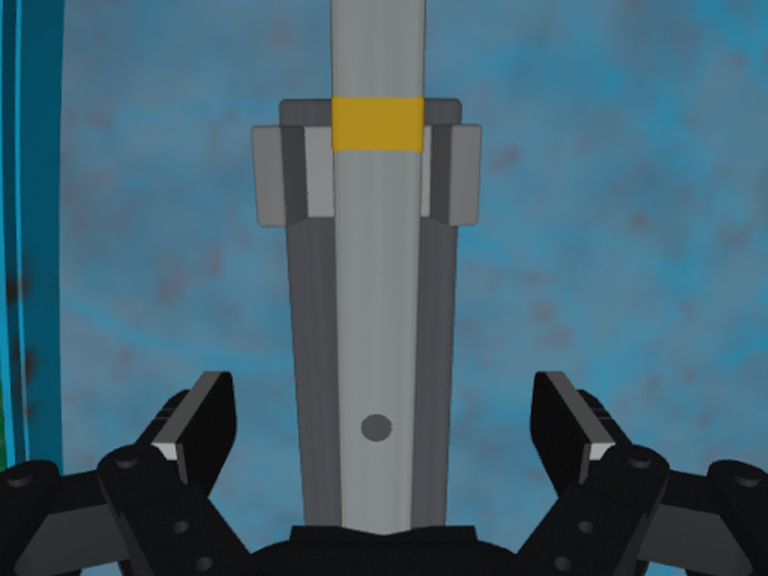

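Call:
drive_tool([
  {"tx": 0,"ty": 0,"tz": 0,"ax": 0,"ay": 0,"az": 0,"fingers": 0.01},
  {"tx": 0,"ty": 0,"tz": 0,"ax": 0,"ay": 0,"az": 0,"fingers": 0.01},
  {"tx": 0,"ty": 0,"tz": 0,"ax": 0,"ay": 0,"az": 0,"fingers": 0.01},
  {"tx": 0,"ty": 0,"tz": 0,"ax": 0,"ay": 0,"az": 0,"fingers": 0.01},
  {"tx": 0,"ty": 0,"tz": 0,"ax": 0,"ay": 0,"az": 0,"fingers": 0.01},
  {"tx": 0,"ty": 0,"tz": 0,"ax": 0,"ay": 0,"az": 0,"fingers": 0.01},
], newtons=100)

```text
time_s: 4.05
tcp_pos: [0.4742, 0.3623, 0.029]
orientation: [-2.166, 1.57, 1.157]
force: [-1.9, -0.3, 5.0]
gripper_width: 0.018
```

```bash
python3 - <<'E'
from h import *
np.set_printoptions(suppress=True,precision=4)
s=read_state();R=toolR(s);print(s['tcp_pos'],np.degrees(np.arctan2(R[1,1],R[0,1])),s['force'],s['gripper_width'])
im=read_camera('wrist');save('w3',im,1.5)
E
```

```text
[0.4742 0.3623 0.029 ] -79.60930494668064 [-1.8647 -0.3434  5.0413] 0.0180273735894946
```

View pics/w3.png

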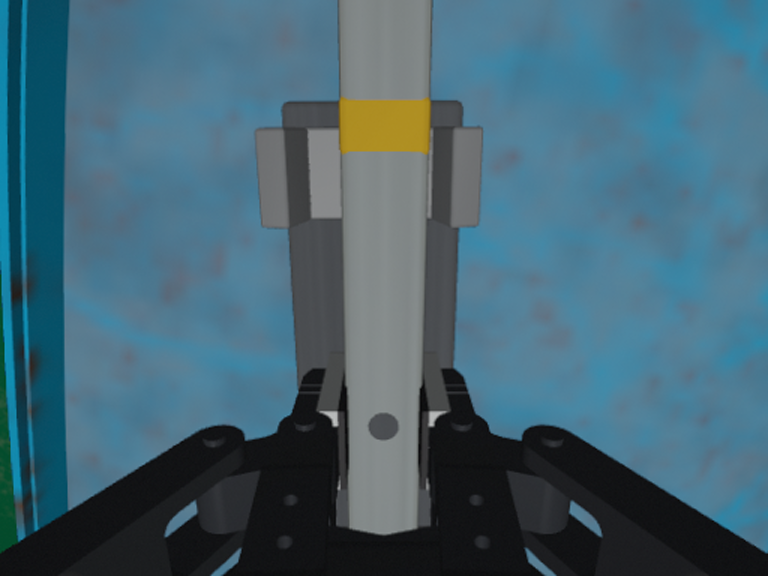

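Call:
drive_tool([
  {"tx": -0.03,"ty": 0,"tz": 0,"ax": 0,"ay": 0,"az": 0,"fingers": 0.01},
  {"tx": -0.07,"ty": 0,"tz": 0,"ax": 0,"ay": 0,"az": 0,"fingers": 0.01},
  {"tx": -0.12,"ty": 0,"tz": 0,"ax": 0,"ay": 0,"az": 0,"fingers": 0.01},
  {"tx": -0.17,"ty": 0,"tz": 0,"ax": 0,"ay": 0,"az": 0,"fingers": 0.01},
  {"tx": -0.18,"ty": 0,"tz": 0,"ax": 0,"ay": 0,"az": 0,"fingers": 0.01},
])

```text
time_s: 4.72
tcp_pos: [0.4752, 0.3625, 0.2114]
orientation: [-2.485, 1.566, 0.837]
force: [0.1, 0.9, -5.4]
gripper_width: 0.0183
```

```bash
python3 - <<'E'
from h import *
np.set_printoptions(suppress=True,precision=4)
s=read_state();R=toolR(s);print(s['tcp_pos'],np.degrees(np.arctan2(R[1,1],R[0,1])),s['force'],s['gripper_width'])
c=calibration('top')
P=np.array([[361,103],[658,104],[658,415],[358,415]])/4+[115,140]
q=onz(c,P,0.012);print(q)
dy=(q[0]-q[1]+q[3]-q[2])/2;dx=(q[0]-q[3]+q[1]-q[2])/2
print(np.degrees(np.arctan2(dy[1],dy[0]))-90,np.degrees(np.arctan2(dx[1],dx[0])),np.linalg.norm(dx),np.linalg.norm(dy))
ctr=q.mean(0);print('ctr',ctr,'piv',ctr-[0,.0785,0])
print(onz(c,np.array([596,253])/4+[115,140],0.08))
yaw=0
piv=np.array([.545,-.041]);a=np.radians(232)
t=np.r_[piv+0.16*np.array([np.cos(a),np.sin(a)]),0.2];print(t,R.T@(t-s['tcp_pos']))
E
```

```text
[0.4752 0.3625 0.2114] -79.62633702406177 [ 0.1402  0.8989 -5.3784] 0.01828818214069365
[[ 0.691   0.1755  0.012 ]
 [ 0.6903 -0.0999  0.012 ]
 [ 0.4041 -0.0983  0.012 ]
 [ 0.4039  0.1744  0.012 ]]
-0.04386286878222734 -0.05052271547743005 0.2866621074560059 0.27402694132134675
ctr [0.5473 0.0379 0.012 ] piv [ 0.5473 -0.0406  0.012 ]
[[ 0.5463 -0.0407  0.08  ]]
[ 0.4465 -0.1671  0.2   ] [0.0095 0.5158 0.1236]
```

Call:
drive_tool([
  {"tx": 0,"ty": 0.03,"tz": 0.007,"ax": -2,"ay": 0,"az": 0,"fingers": 0.01},
  {"tx": 0,"ty": 0.075,"tz": 0.018,"ax": -6,"ay": 0,"az": 0,"fingers": 0.01},
  {"tx": 0,"ty": 0.125,"tz": 0.03,"ax": -10,"ay": 0,"az": 0,"fingers": 0.01},
  {"tx": 0,"ty": 0.175,"tz": 0.042,"ax": -14,"ay": 0,"az": 0,"fingers": 0.01},
  {"tx": 0,"ty": 0.225,"tz": 0.054,"ax": -18,"ay": 0,"az": 0,"fingers": 0.01},
  {"tx": 0,"ty": 0.275,"tz": 0.066,"ax": -22,"ay": 0,"az": 0,"fingers": 0.01},
  {"tx": 0,"ty": 0.325,"tz": 0.078,"ax": -26,"ay": 0,"az": 0,"fingers": 0.01},
  {"tx": 0,"ty": 0.375,"tz": 0.09,"ax": -30,"ay": 0,"az": 0,"fingers": 0.01},
  {"tx": 0,"ty": 0.425,"tz": 0.102,"ax": -34,"ay": 0,"az": 0,"fingers": 0.01},
  {"tx": 0,"ty": 0.475,"tz": 0.114,"ax": -38,"ay": 0,"az": 0,"fingers": 0.01},
  {"tx": 0,"ty": 0.505,"tz": 0.121,"ax": -41,"ay": 0,"az": 0,"fingers": 0.01},
  {"tx": 0,"ty": 0.516,"tz": 0.124,"ax": -41.6,"ay": 0,"az": 0,"fingers": 0.01},
])

```text
time_s: 6.22
tcp_pos: [0.4437, -0.17, 0.2071]
orientation: [-0.798, 1.569, -3.035]
force: [0.4, 0.7, -3.3]
gripper_width: 0.0183
```

Call:
drive_tool([
  {"tx": 0,"ty": 0,"tz": 0,"ax": 0,"ay": 0,"az": 0,"fingers": 0.01},
  {"tx": 0,"ty": 0,"tz": 0,"ax": 0,"ay": 0,"az": 0,"fingers": 0.01},
  {"tx": 0,"ty": 0,"tz": 0,"ax": 0,"ay": 0,"az": 0,"fingers": 0.01},
])

```text
time_s: 6.6
tcp_pos: [0.445, -0.1672, 0.208]
orientation: [-0.969, 1.57, 3.081]
force: [-0.5, 0.7, -3.6]
gripper_width: 0.0185
```

```bash
python3 - <<'E'
from h import *
np.set_printoptions(suppress=True,precision=4)
s=read_state();R=toolR(s);print(s['time_s'],s['joint_pos'],s['tcp_pos'],np.degrees(np.arctan2(R[1,1],R[0,1])),s['force'],s['gripper_width'])
c=calibration('wrist');im=read_camera('wrist');save('w4',im,1.5);np.save('w4.npy',im);np.save('w4c.npy',c)
im=read_camera('top');save('top4',im,4,(205,140,395,275))
E
```

```text
6.6 [-0.8124 -0.1011  1.0438  1.9439  0.0921  1.2505 -0.4622] [ 0.445  -0.1672  0.208 ] -37.946779780550806 [-0.4802  0.7236 -3.6244] 0.018502129802596943
```

View pics/w4.png

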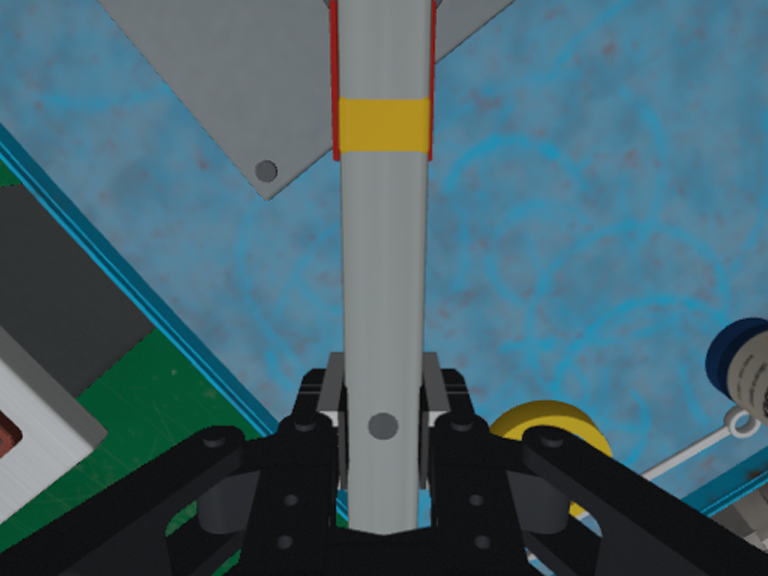

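View pics/top4.png

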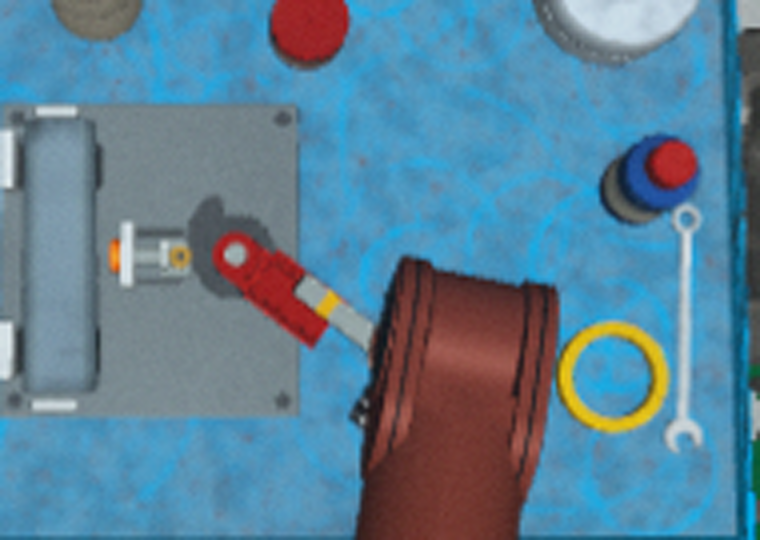

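```bash
python3 - <<'E'
from h import *
np.set_printoptions(suppress=True,precision=4)
c=np.load('w4c.npy',allow_pickle=True).item()
s=read_state();R=toolR(s);t=s['tcp_pos']
def rel(uv,z): return ((onz(c,np.array(uv)/1.5,z)-t)@R)
print('tool frame: chan end L,R', rel([[335,159],[431,158]],0.075))
print('chan far L R', rel([[330,2],[436,2]],0.075))
print('dot,band', rel([[383,426],[385,124]],0.234))
E
```

```text
tool frame: chan end L,R [[ 0.1332 -0.0246 -0.0585]
 [ 0.1332  0.026  -0.059 ]]
chan far L R [[ 0.1332 -0.0253 -0.1345]
 [ 0.1332  0.0268 -0.1344]]
dot,band [[-0.0258  0.0005  0.0011]
 [-0.0258  0.001  -0.0746]]
```

Call:
drive_tool([
  {"tx": 0.03,"ty": 0,"tz": -0.013,"ax": 0,"ay": 0,"az": 0,"fingers": 0.01},
  {"tx": 0.06,"ty": 0,"tz": -0.026,"ax": 0,"ay": 0,"az": 0,"fingers": 0.01},
  {"tx": 0.1,"ty": 0,"tz": -0.026,"ax": 0,"ay": 0,"az": 0,"fingers": 0.01},
  {"tx": 0.12,"ty": 0,"tz": -0.026,"ax": 0,"ay": 0,"az": 0,"fingers": 0.01},
  {"tx": 0.13,"ty": 0,"tz": -0.026,"ax": 0,"ay": 0,"az": 0,"fingers": 0.01},
  {"tx": 0.13,"ty": 0,"tz": -0.026,"ax": 0,"ay": 0,"az": 0,"fingers": 0.01},
])

```text
time_s: 7.45
tcp_pos: [0.461, -0.1475, 0.0783]
orientation: [-0.386, 1.57, -2.62]
force: [-0.0, -0.0, -3.4]
gripper_width: 0.0187
```

```bash
python3 - <<'E'
from h import *
np.set_printoptions(suppress=True,precision=4)
s=read_state();R=toolR(s);t=s['tcp_pos'];print(s['time_s'],s['joint_pos'],s['tcp_pos'],np.degrees(np.arctan2(R[1,1],R[0,1])),s['force'],s['gripper_width'])
c=calibration('wrist');im=read_camera('wrist');save('w5',im,1.5)
a=np.radians(232);p=np.array([.547,-.041]);d=t[:2]-p;print('r',np.hypot(*d),np.degrees(np.arctan2(d[1],d[0]))%360)
im=read_camera('scene');save('sc5',im,3,(170,140,340,280))
E
```

```text
7.45 [-0.7332  0.229   1.0635  2.0733 -0.2422  0.97   -0.2055] [ 0.461  -0.1475  0.0783] -38.00904042202844 [-0.0101 -0.0104 -3.3704] 0.018715139456164667
r 0.13689135431447663 231.09094284972213
```

View pics/w5.png

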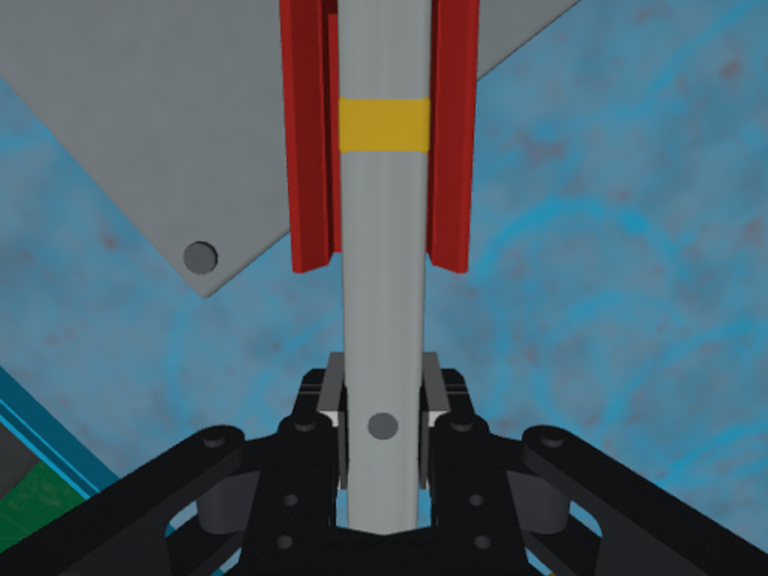

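View pics/sc5.png

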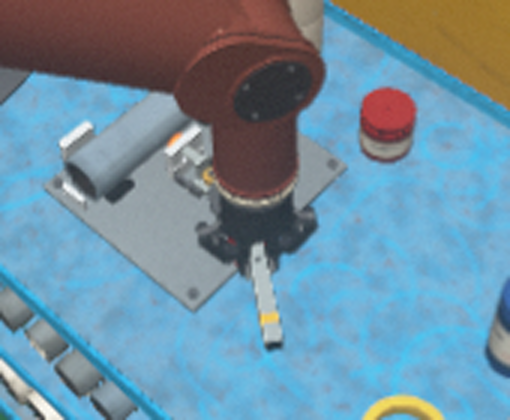

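Call:
drive_tool([
  {"tx": 0.008,"ty": -0.001,"tz": 0,"ax": 0,"ay": 0,"az": 0,"fingers": 0.01},
  {"tx": 0.016,"ty": -0.001,"tz": 0,"ax": 0,"ay": 0,"az": 0,"fingers": 0.01},
  {"tx": 0.024,"ty": -0.001,"tz": 0,"ax": 0,"ay": 0,"az": 0,"fingers": 0.01},
  {"tx": 0.03,"ty": -0.001,"tz": 0,"ax": 0,"ay": 0,"az": 0,"fingers": 0.01},
  {"tx": 0.034,"ty": -0.001,"tz": 0,"ax": 0,"ay": 0,"az": 0,"fingers": 0.01},
  {"tx": 0.034,"ty": -0.001,"tz": 0,"ax": 0,"ay": 0,"az": 0,"fingers": 0.01},
])

```text
time_s: 8.3
tcp_pos: [0.4601, -0.1471, 0.0441]
orientation: [-0.477, 1.57, -2.712]
force: [0.7, 0.0, -3.7]
gripper_width: 0.0181
```

```bash
python3 - <<'E'
from h import *
np.set_printoptions(suppress=True,precision=4)
s=read_state();R=toolR(s);t=s['tcp_pos'];print(s['time_s'],s['tcp_pos'],np.degrees(np.arctan2(R[1,1],R[0,1])),s['force'],s['moment'],s['gripper_width'])
c=calibration('wrist');im=read_camera('wrist');save('w6',im,1.5)
p=np.array([.547,-.041]);d=t[:2]-p;print('r',np.hypot(*d),np.degrees(np.arctan2(d[1],d[0]))%360)
# arc in tool axes (chord shifts from now) about the pivot at tool (0, y0, -r)
r=0.139
for th in (10,20,30,40,45,50,55,60,66):
    a=np.radians(th); 
    v=(Ro.from_euler('z',th,degrees=True).as_matrix()-np.eye(3))@(R@np.array([0,0,r])); print(th,(R.T@v).round(4))
E
```

```text
8.3 [ 0.4601 -0.1471  0.0441] -38.02755628904545 [ 0.6823  0.012  -3.7226] [-0.0172 -0.0468  0.0036] 0.01812492177407579
r 0.1371305530530319 230.67023491478656
10 [-0.      0.0241 -0.0021]
20 [-0.      0.0475 -0.0084]
30 [-0.      0.0695 -0.0186]
40 [-0.      0.0893 -0.0325]
45 [-0.0001  0.0983 -0.0407]
50 [-0.0001  0.1065 -0.0497]
55 [-0.0001  0.1139 -0.0593]
60 [-0.0001  0.1204 -0.0695]
66 [-0.0001  0.127  -0.0825]
```

View pics/w6.png

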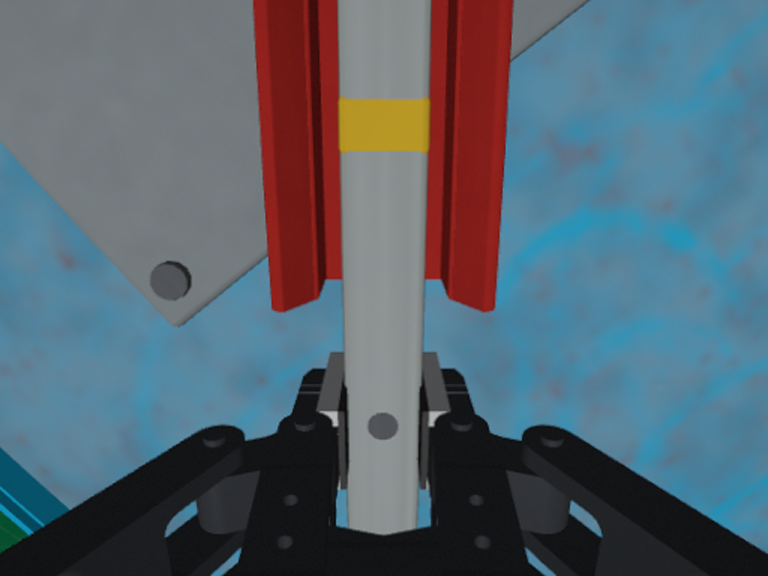

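Call:
drive_tool([
  {"tx": 0,"ty": 0.007,"tz": 0,"ax": -2,"ay": 0,"az": 0,"fingers": 0.01},
  {"tx": 0,"ty": 0.015,"tz": -0.001,"ax": -6,"ay": 0,"az": 0,"fingers": 0.01},
  {"tx": 0,"ty": 0.024,"tz": -0.002,"ax": -10,"ay": 0,"az": 0,"fingers": 0.01},
  {"tx": 0,"ty": 0.036,"tz": -0.005,"ax": -15,"ay": 0,"az": 0,"fingers": 0.01},
  {"tx": 0,"ty": 0.0475,"tz": -0.0085,"ax": -20,"ay": 0,"az": 0,"fingers": 0.01},
  {"tx": 0,"ty": 0.0585,"tz": -0.013,"ax": -25,"ay": 0,"az": 0,"fingers": 0.01},
  {"tx": 0,"ty": 0.0695,"tz": -0.0185,"ax": -30,"ay": 0,"az": 0,"fingers": 0.01},
], newtons=120)

```text
time_s: 9.22
tcp_pos: [0.5224, -0.1749, 0.0431]
orientation: [-1.707, 1.562, 2.868]
force: [-14.9, 2.7, 2.6]
gripper_width: 0.018
```

```bash
python3 - <<'E'
from h import *
np.set_printoptions(suppress=True,precision=4)
s=read_state();R=toolR(s);t=s['tcp_pos'];print(s['time_s'],s['joint_pos'],s['tcp_pos'],np.degrees(np.arctan2(R[1,1],R[0,1])),s['force'],s['moment'],s['gripper_width'])
c=calibration('wrist');im=read_camera('wrist');save('w7',im,1.5)
p=np.array([.547,-.041]);d=t[:2]-p;print('r',np.hypot(*d),np.degrees(np.arctan2(d[1],d[0]))%360)
im=read_camera('top');save('top7',im,4,(205,140,395,275))
E
```

```text
9.225 [-0.4329  0.4162  0.8156  1.9326 -0.3677  0.9569  0.4218] [ 0.5224 -0.1749  0.0431] -7.8677857692580755 [-14.9247   2.6922   2.5973] [0.7696 2.8305 0.5421] 0.01802050640653792
r 0.13610694488842723 259.5663648447312
```

View pics/w7.png

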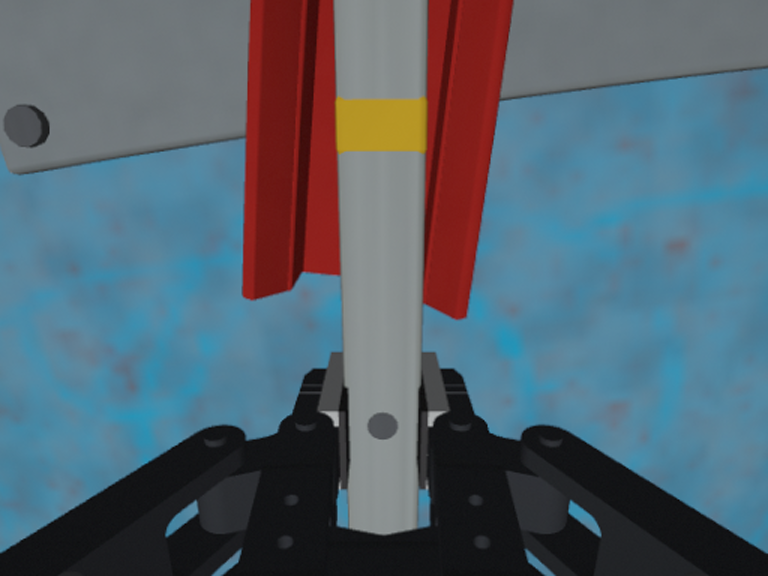

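View pics/top7.png

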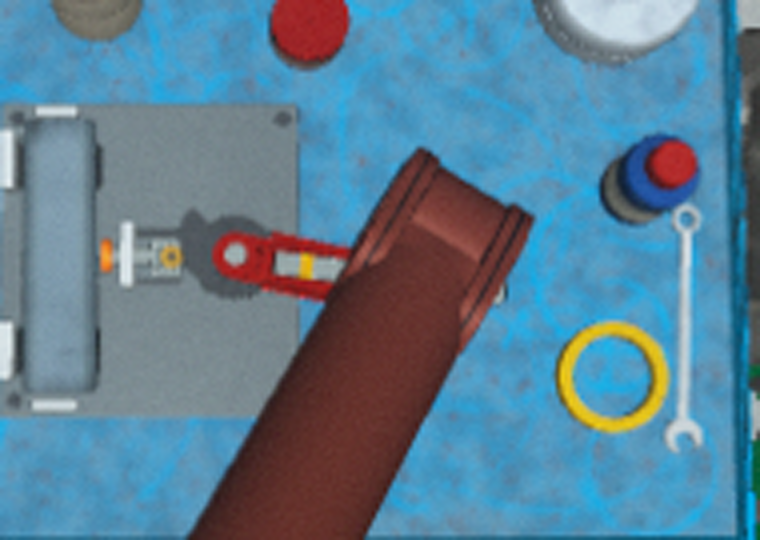

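Call:
drive_tool([
  {"tx": 0,"ty": 0.012,"tz": -0.0005,"ax": -5,"ay": 0,"az": 0,"fingers": 0.01},
  {"tx": 0,"ty": 0.0238,"tz": -0.002,"ax": -10,"ay": 0,"az": 0,"fingers": 0.01},
  {"tx": 0,"ty": 0.0355,"tz": -0.005,"ax": -15,"ay": 0,"az": 0,"fingers": 0.01},
  {"tx": 0,"ty": 0.047,"tz": -0.008,"ax": -20,"ay": 0,"az": 0,"fingers": 0.01},
  {"tx": 0,"ty": 0.058,"tz": -0.013,"ax": -25,"ay": 0,"az": 0,"fingers": 0.01},
  {"tx": 0,"ty": 0.0685,"tz": -0.0185,"ax": -30,"ay": 0,"az": 0,"fingers": 0.01},
  {"tx": 0,"ty": 0.0785,"tz": -0.025,"ax": -35,"ay": 0,"az": 0,"fingers": 0.01},
  {"tx": 0,"ty": 0.0805,"tz": -0.0265,"ax": -36,"ay": 0,"az": 0,"fingers": 0.01},
  {"tx": 0,"ty": 0.0805,"tz": -0.0265,"ax": -36,"ay": 0,"az": 0,"fingers": 0.01},
])

```text
time_s: 10.45
tcp_pos: [0.6095, -0.1604, 0.0442]
orientation: [-1.605, 1.57, -2.689]
force: [0.3, 0.1, -3.9]
gripper_width: 0.018
```

```bash
python3 - <<'E'
from h import *
np.set_printoptions(suppress=True,precision=4)
s=read_state();R=toolR(s);t=s['tcp_pos'];print(s['time_s'],s['joint_pos'],s['tcp_pos'],np.degrees(np.arctan2(R[1,1],R[0,1])),s['force'],s['moment'],s['gripper_width'])
c=calibration('wrist');im=read_camera('wrist');save('w8',im,1.5)
p=np.array([.547,-.041]);d=t[:2]-p;print('r',np.hypot(*d),np.degrees(np.arctan2(d[1],d[0]))%360)
im=read_camera('top');save('top8',im,4,(205,140,395,275))
E
```

```text
10.45 [-0.2953  0.5173  0.6256  1.734  -0.3499  1.0045  0.9456] [ 0.6095 -0.1604  0.0442] 27.895522134120984 [ 0.3116  0.1136 -3.8822] [-0.1133  0.0196  0.0091] 0.01798331303486053
r 0.13477528779233502 297.6348363512893
```

View pics/w8.png

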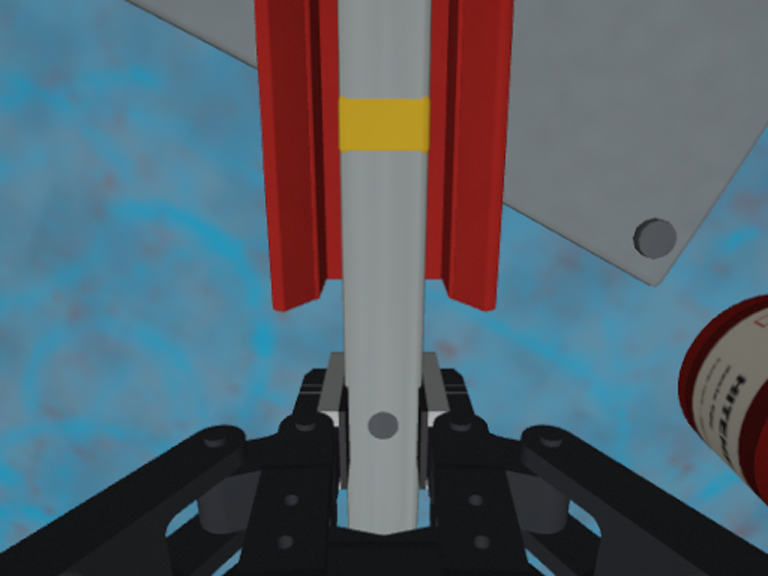

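View pics/top8.png

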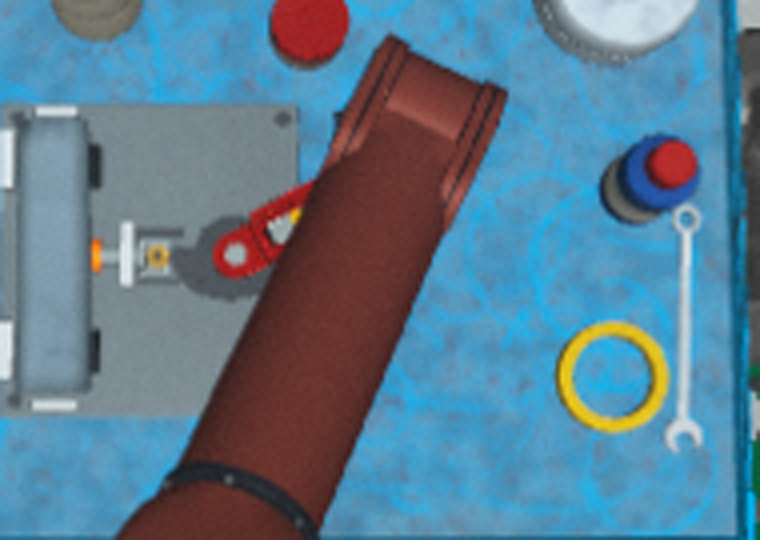

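Call:
drive_tool([
  {"tx": -0.01,"ty": 0,"tz": 0,"ax": 0,"ay": 0,"az": 0,"fingers": 0.01},
  {"tx": -0.025,"ty": 0,"tz": 0,"ax": 0,"ay": 0,"az": 0,"fingers": 0.01},
  {"tx": -0.05,"ty": 0,"tz": 0,"ax": 0,"ay": 0,"az": 0,"fingers": 0.01},
  {"tx": -0.09,"ty": 0,"tz": 0,"ax": 0,"ay": 0,"az": 0,"fingers": 0.01},
  {"tx": -0.14,"ty": 0,"tz": 0,"ax": 0,"ay": 0,"az": 0,"fingers": 0.01},
  {"tx": -0.17,"ty": 0,"tz": 0,"ax": 0,"ay": 0,"az": 0,"fingers": 0.01},
  {"tx": -0.17,"ty": 0,"tz": 0,"ax": 0,"ay": 0,"az": 0,"fingers": 0.01},
])

```text
time_s: 11.42
tcp_pos: [0.6111, -0.161, 0.218]
orientation: [1.017, 1.565, -0.066]
force: [-0.0, 0.0, -4.2]
gripper_width: 0.0179
```

```bash
python3 - <<'E'
from h import *
np.set_printoptions(suppress=True,precision=4)
s=read_state();R=toolR(s);t=s['tcp_pos'];y=np.degrees(np.arctan2(R[1,1],R[0,1]));print(s['time_s'],s['joint_pos'],t,y,s['force'])
g=np.array([.4635,.3617,.21]);print(R.T@(g-t),101-y)
im=read_camera('wrist');save('w9',im,1.5)
E
```

```text
11.425 [-0.3577  0.3505  0.7019  1.5638 -0.2332  1.3068  0.8618] [ 0.6111 -0.161   0.218 ] 27.946936018040404 [-0.0441  0.04   -4.2155]
[ 0.007   0.1145 -0.5309] 73.0530639819596
```

View pics/w9.png

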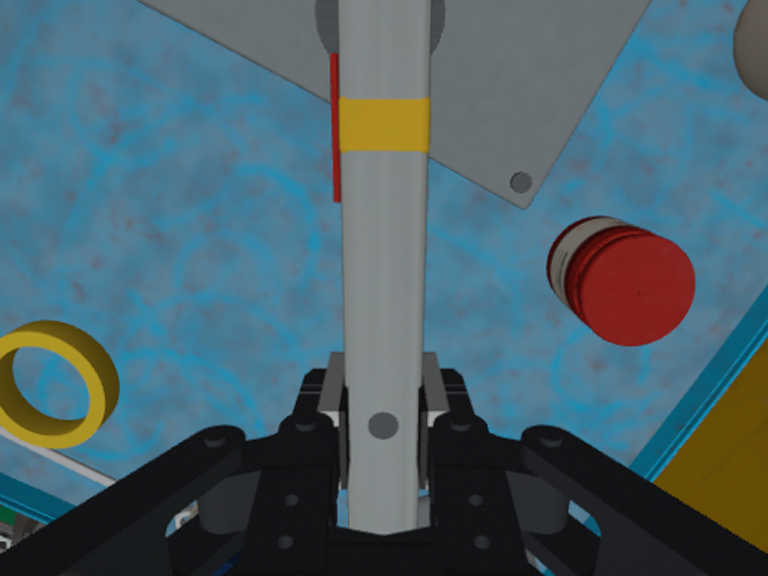

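Call:
drive_tool([
  {"tx": 0,"ty": 0.005,"tz": -0.022,"ax": -3,"ay": 0,"az": 0,"fingers": 0.01},
  {"tx": 0,"ty": 0.013,"tz": -0.06,"ax": -8,"ay": 0,"az": 0,"fingers": 0.01},
  {"tx": 0,"ty": 0.024,"tz": -0.11,"ax": -15,"ay": 0,"az": 0,"fingers": 0.01},
  {"tx": 0,"ty": 0.034,"tz": -0.16,"ax": -22,"ay": 0,"az": 0,"fingers": 0.01},
  {"tx": 0,"ty": 0.045,"tz": -0.21,"ax": -29,"ay": 0,"az": 0,"fingers": 0.01},
  {"tx": 0,"ty": 0.056,"tz": -0.26,"ax": -36,"ay": 0,"az": 0,"fingers": 0.01},
  {"tx": 0,"ty": 0.067,"tz": -0.31,"ax": -43,"ay": 0,"az": 0,"fingers": 0.01},
  {"tx": 0,"ty": 0.078,"tz": -0.36,"ax": -50,"ay": 0,"az": 0,"fingers": 0.01},
  {"tx": 0,"ty": 0.088,"tz": -0.41,"ax": -57,"ay": 0,"az": 0,"fingers": 0.01},
  {"tx": 0,"ty": 0.099,"tz": -0.46,"ax": -64,"ay": 0,"az": 0,"fingers": 0.01},
  {"tx": 0,"ty": 0.109,"tz": -0.505,"ax": -70,"ay": 0,"az": 0,"fingers": 0.01},
  {"tx": 0,"ty": 0.1145,"tz": -0.531,"ax": -73,"ay": 0,"az": 0,"fingers": 0.01},
])

```text
time_s: 12.98
tcp_pos: [0.4597, 0.3655, 0.2133]
orientation: [-2.902, 1.569, -2.703]
force: [1.3, -0.3, -4.3]
gripper_width: 0.0181
```

Call:
drive_tool([
  {"tx": 0.03,"ty": 0,"tz": 0,"ax": 0,"ay": 0,"az": 0,"fingers": 0.01},
  {"tx": 0.06,"ty": 0,"tz": 0,"ax": 0,"ay": 0,"az": 0,"fingers": 0.01},
  {"tx": 0.09,"ty": 0,"tz": 0,"ax": 0,"ay": 0,"az": 0,"fingers": 0.01},
  {"tx": 0.11,"ty": 0,"tz": 0,"ax": 0,"ay": 0,"az": 0,"fingers": 0.01},
  {"tx": 0.115,"ty": 0,"tz": 0,"ax": 0,"ay": 0,"az": 0,"fingers": 0.01},
  {"tx": 0.115,"ty": 0,"tz": 0,"ax": 0,"ay": 0,"az": 0,"fingers": 0.01},
])

```text
time_s: 13.72
tcp_pos: [0.462, 0.3624, 0.0995]
orientation: [-1.733, 1.57, -1.542]
force: [0.5, 0.4, -3.2]
gripper_width: 0.018
```

```bash
python3 - <<'E'
from h import *
np.set_printoptions(suppress=True,precision=4)
s=read_state();R=toolR(s);t=s['tcp_pos'];y=np.degrees(np.arctan2(R[1,1],R[0,1]));print(s['time_s'],s['joint_pos'],t,y,s['force'])
g=np.array([.4635,.3617,.10]);print(R.T@(g-t),101-y)
im=read_camera('wrist');save('w10',im,1.5);np.save('w10.npy',im);np.save('w10c.npy',calibration('wrist'))
im=read_camera('top');save('top10',im,4,(115,140,305,275))
E
```

```text
13.725 [-0.939   0.3138  0.236   1.7859 -0.0828  1.0518  1.0894] [0.462  0.3624 0.0995] 100.97341514127544 [ 0.5154  0.3625 -3.2184]
[-0.0005 -0.0009  0.0013] 0.0265848587245614
```

View pics/w10.png

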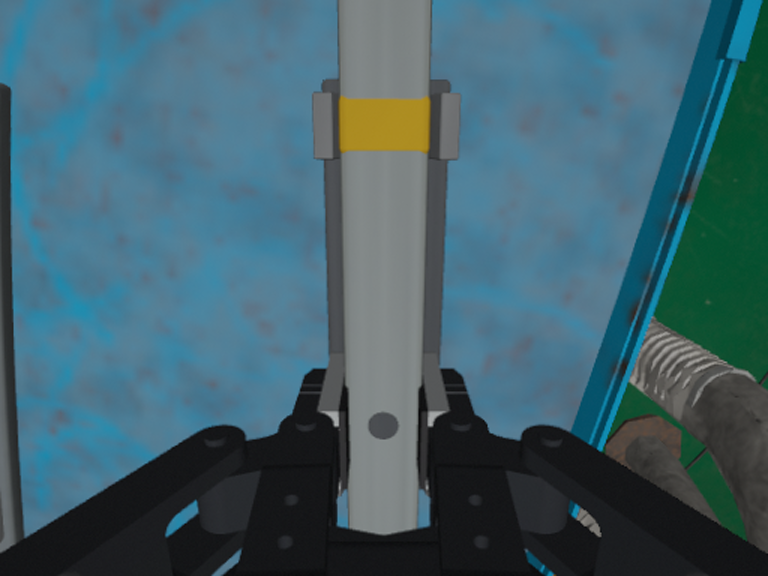

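View pics/top10.png

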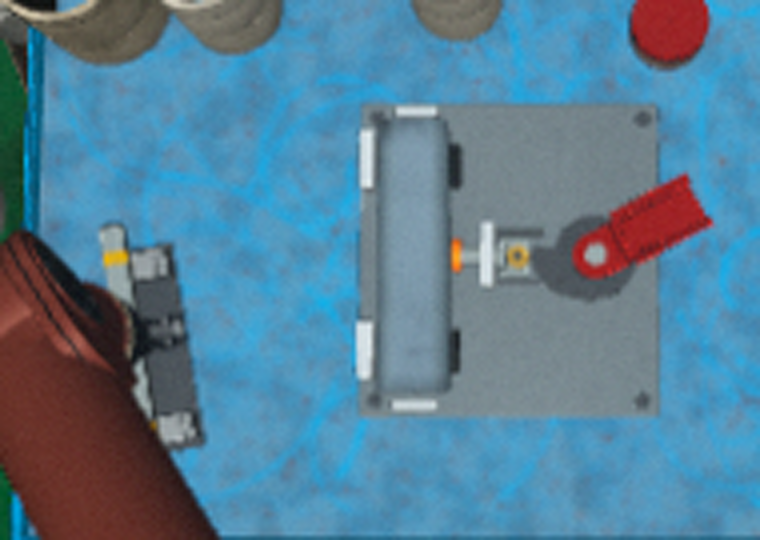

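Call:
drive_tool([
  {"tx": 0.02,"ty": 0,"tz": 0,"ax": 0,"ay": 0,"az": 0,"fingers": 0.01},
  {"tx": 0.04,"ty": 0,"tz": 0,"ax": 0,"ay": 0,"az": 0,"fingers": 0.01},
  {"tx": 0.053,"ty": 0,"tz": 0,"ax": 0,"ay": 0,"az": 0,"fingers": 0.01},
  {"tx": 0.062,"ty": 0,"tz": 0,"ax": 0,"ay": 0,"az": 0,"fingers": 0.01},
  {"tx": 0.068,"ty": 0,"tz": 0,"ax": 0,"ay": 0,"az": 0,"fingers": 0.01},
  {"tx": 0.07,"ty": 0,"tz": 0,"ax": 0,"ay": 0,"az": 0,"fingers": 0.01},
  {"tx": 0.07,"ty": 0,"tz": 0,"ax": 0,"ay": 0,"az": 0,"fingers": 0.01},
])

```text
time_s: 14.7
tcp_pos: [0.462, 0.3626, 0.0296]
orientation: [0.488, 1.57, 0.679]
force: [-0.1, -0.1, -3.4]
gripper_width: 0.0178
```

```bash
python3 - <<'E'
from h import *
np.set_printoptions(suppress=True,precision=4)
s=read_state();print(s['time_s'],s['tcp_pos'],s['force'],s['moment'],s['gripper_width'])
im=read_camera('wrist');save('w11',im,1.5)
E
```

```text
14.7 [0.462  0.3626 0.0296] [-0.0745 -0.1064 -3.3506] [ 0.001   0.0211 -0.0103] 0.01775451797942934
```

View pics/w11.png

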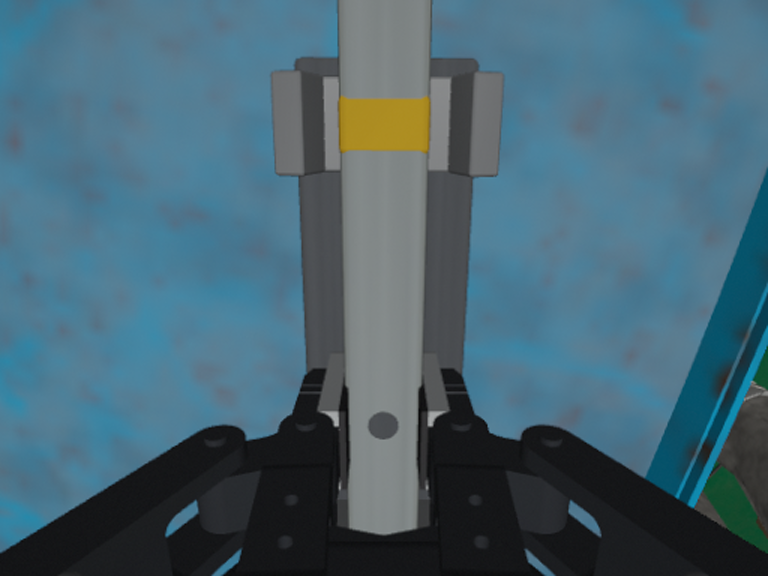

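Call:
drive_tool([
  {"tx": 0.001,"ty": 0,"tz": 0,"ax": 0,"ay": 0,"az": 0,"fingers": 0.01},
  {"tx": 0.001,"ty": 0,"tz": 0,"ax": 0,"ay": 0,"az": 0,"fingers": 0.022},
  {"tx": 0.001,"ty": 0,"tz": 0,"ax": 0,"ay": 0,"az": 0,"fingers": 0.03},
  {"tx": 0.001,"ty": 0,"tz": 0,"ax": 0,"ay": 0,"az": 0,"fingers": 0.045},
  {"tx": 0.001,"ty": 0,"tz": 0,"ax": 0,"ay": 0,"az": 0,"fingers": 0.06},
  {"tx": 0.001,"ty": 0,"tz": 0,"ax": 0,"ay": 0,"az": 0,"fingers": 0.075},
  {"tx": 0.001,"ty": 0,"tz": 0,"ax": 0,"ay": 0,"az": 0,"fingers": 0.085},
  {"tx": 0.001,"ty": 0,"tz": 0,"ax": 0,"ay": 0,"az": 0,"fingers": 0.085},
], newtons=30)

```text
time_s: 15.75
tcp_pos: [0.4618, 0.3625, 0.0283]
orientation: [-2.229, 1.571, -2.037]
force: [-0.3, -0.0, -0.9]
gripper_width: 0.0849
```

Call:
drive_tool([
  {"tx": -0.02,"ty": 0,"tz": 0,"ax": 0,"ay": 0,"az": 0,"fingers": 0.085},
  {"tx": -0.05,"ty": 0,"tz": 0,"ax": 0,"ay": 0,"az": 0,"fingers": 0.085},
  {"tx": -0.1,"ty": 0,"tz": 0,"ax": 0,"ay": 0,"az": 0,"fingers": 0.085},
  {"tx": -0.15,"ty": 0,"tz": 0,"ax": 0,"ay": 0,"az": 0,"fingers": 0.085},
  {"tx": -0.2,"ty": 0,"tz": 0,"ax": 0,"ay": 0,"az": 0,"fingers": 0.085},
  {"tx": -0.2,"ty": 0,"tz": 0,"ax": 0,"ay": 0,"az": 0,"fingers": 0.085},
])

```text
time_s: 16.5
tcp_pos: [0.4635, 0.3638, 0.2329]
orientation: [0.61, 1.563, 0.802]
force: [-0.3, 0.2, -0.8]
gripper_width: 0.0846
```

```bash
python3 - <<'E'
from h import *
np.set_printoptions(suppress=True,precision=4)
s=read_state();print(s['time_s'],s['tcp_pos'],s['force'],s['gripper_width'])
c=calibration('wrist');im=read_camera('wrist');save('w12',im,1.5);np.save('w12.npy',im);np.save('w12c.npy',c)
im=read_camera('top');save('top12',im,4,(115,140,305,275))
E
```

```text
16.5 [0.4635 0.3638 0.2329] [-0.2532  0.1873 -0.7561] 0.08459066938198774
```

View pics/w12.png

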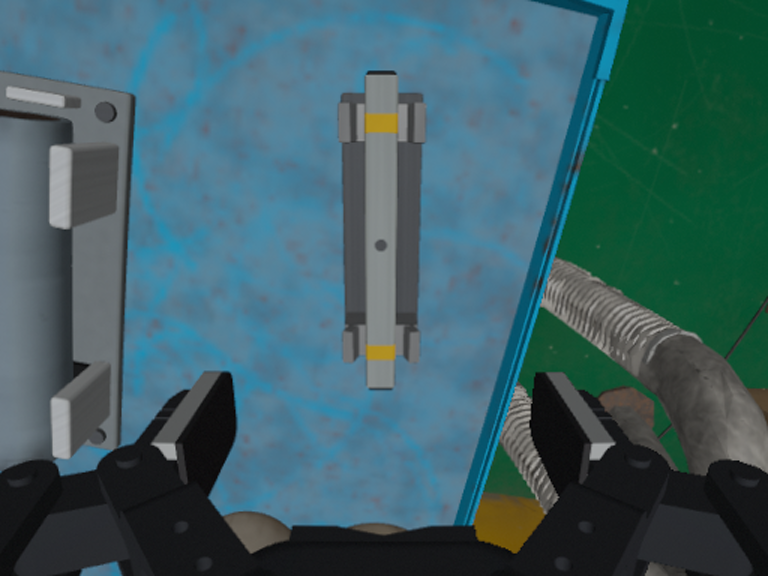

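View pics/top12.png

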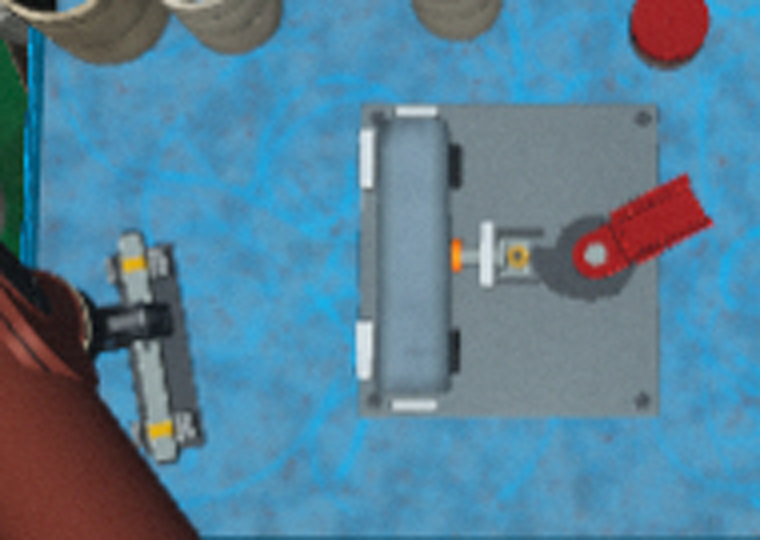

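```bash
python3 - <<'E'
from h import *
np.set_printoptions(suppress=True,precision=4)
c=np.load('w12c.npy',allow_pickle=True).item()
dot,b1,b2=onz(c,np.array([[381,245],[381,123],[380.5,352]])/1.5,0.055)
P=np.array([[339,95],[425,95],[342,360],[420,361]])/1.5
q=onz(c,P,0.048)
f=(q[0]+q[1])/2;n=(q[2]+q[3])/2;ctr=(f+n)/2;u=(n-f)[:2]/np.linalg.norm((n-f)[:2]);d=(dot-ctr)[:2]
print('bar mid rel rest x,y',d@u,u[0]*d[1]-u[1]*d[0],'ang',np.degrees(np.arctan2(*(b2-b1)[1::-1])-np.arctan2(*(n-f)[1::-1])),np.linalg.norm(f-n))
c=calibration('top');o=np.array([115,140])
a=onz(c,np.array([[596,253],[700,200]])/4+o,0.075);v=a[1]-a[0];print('lever deg',np.degrees(np.arctan2(v[1],v[0]))%360-232,a)
S=onz(c,np.array([[378,255],[449,255],[413,118],[413,393]])/4+o,0.051);print('sleeve edges',S)
print('before', onz(c,np.array([[384,255],[456,255]])/4+o,0.051))
i0=cv2.imread('pics/top0.png');i1=read_camera('top')[:,:,::-1]
for im in(i0,i1):
    h=cv2.cvtColor(np.ascontiguousarray(im),cv2.COLOR_BGR2HSV);m=cv2.inRange(h,(0,150,80),(6,255,255))|cv2.inRange(h,(174,150,80),(180,255,255))
    for n,(x0,y0,x1,y1) in dict(tin=(268,130,298,160),can=(355,170,385,195)).items():
        ys,xs=np.nonzero(m[y0:y1,x0:x1]);print(n,xs.mean()+x0,ys.mean()+y0)
E
```

```text
bar mid rel rest x,y 0.0033738172375103355 -0.0003145217302713464 ang 0.06241647052526216 0.17644903542987034
lever deg 65.06629959484582 [[ 0.5467 -0.0408  0.075 ]
 [ 0.5939 -0.1331  0.075 ]]
sleeve edges [[0.5467 0.1541 0.051 ]
 [0.5467 0.0904 0.051 ]
 [0.6709 0.124  0.051 ]
 [0.4237 0.1215 0.051 ]]
before [[0.5467 0.1487 0.051 ]
 [0.5467 0.0842 0.051 ]]
tin 281.9896907216495 144.99312714776633
can 372.1530612244898 180.80612244897958
tin 282.0137931034483 144.96896551724137
can 372.61764705882354 180.62745098039215
```

```bash
python3 -c "
from rig import *
print(hand_in()); print(read_state()['time_s'])"
```

```text
the job is handed in; nothing more can be done
None
the job is handed in; nothing more can be done
```

The sleeve is locked in its jig, the bar is back on its rest, and I handed the job in at about 16.6 s of the 64 s allowed. Handing in gives no verdict, so the results below come from my own camera and state readings.

I gripped the bar at its middle and laid it in the channel. I swung it about 66° anticlockwise about the pivot, with a push of about 15 N halfway. The lever snapped to its stop, and I lifted the bar straight out and put it back in both notches.

| Last check | Measured | Needed |
|---|---|---|
| Lever angle | about 65° (1.14 rad) | above 1.08 rad |
| Sleeve, y in the clamp frame | about 163 mm | 160.5 to 167 mm |
| Sleeve, lengthwise offset | under 2 mm | within 20 mm |
| Bar, along the rest | about 3 mm from its middle | within 32 mm |
| Bar, across the rest | 0.3 mm | within 12 mm |
| Bar angle to the rest | under 0.1° (0.002 rad) | below 0.15 rad |
| Tin and can, shift in the top view | under 1 pixel (about 3.5 mm) | within 30 mm |

- **Hand:** it ended open, about 0.2 m above the rest, touching nothing. In the pictures taken during the swing, the fingers stayed clear of the lever.
- **Not measured directly:** the top-view figures (lever, sleeve, tin and can) are only good to a few millimetres, so the sleeve's y is the least certain. I did not measure any heights.
- **Failed or disagreed:** no check failed. My first move call was refused for missing keys and moved nothing.

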